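# Lock an adjusting nut with its wing nut

## Robot

A 6-joint arm with a two-finger parallel gripper is mounted at the origin on a cart in front of the work surface, level with it; the furniture and walls round the work are solid. World frame = base frame: x ahead of the robot, y to its left, z up, the work surface at z = 0. Lengths are in mm, angles in rad, forces in N, time in s.
With the tool pointing down it reaches from about 350 to 975 mm from the base axis. Payload 7.1 kg.
Tool frame: the origin (TCP) lies on the mounting face of the last link; the fingertips stand 182 mm ahead of it and the grasp point (between the pads) lies 163 mm ahead of it (ctrl.tip_reach is the distance from the TCP to the fingertips, in mm); z points along the fingers, y is the direction in which the jaws open and shut (so a half turn about z gives the same grasp; the last joint's range is limited). The gripper opens to 88 mm and grips with 3 to 60 N. Pads are 20 mm wide; open, the fingers measure 115 mm over their backs; the gripper's body (75 mm by 178 mm) begins 61 mm behind the grasp point.
Start: joints at [1.166, 0.423, 1.63, -0, 1.089, -0.019], TCP at [235.156, 579.058, 404.675] pointing down, gripper open.
Joint ranges: [-3, 3], [-0.9, 2.11], [0.09, 2.58], [-1.31, 4.45], [0.11, 2.69], [-2.54, 2.54]. Speed limits (rad/s): [2.39, 2.39, 3.01, 3.14, 3.14, 3.14].

## Interface

Orientations are given as a rotation vector (axis times angle).
In Python, from workcell import ctrl gives the robot as it stands.
- The arm moves only by the tool jog_arm, never from a script. Its argument "steps" is a list that holds one entry, the list of rows, each a list of 7 numbers: the shift along the tool's x, y, z in m, then the turn, a rotation vector about the tool's x, y, z in degrees, then the gripper's target within -1 to 1 (shut at 1, half-way at 0, fully open at -1). A call has 1 to 20 rows; each row shifts and turns the commanded pose from where the row before left it, along the tool's axes as they then stand; what a row does not reach is not made up. A row lasts 1/12 s, in which the tool goes at most 41.7 mm and 7.16 degrees, less where a joint would pass 70% of its speed; a pose out of reach is approached as far as the arm can. A call is refused whole if a number of a shift passes 0.0417 or a number of a turn 7.16, either way. A call with a gripper value outside its range is refused whole. The fingers move at their own pace and stop on an object; the grip force is fixed at half the most. Time passes only in rows, so rows that do not move let the fingers close. It gives the time, the measured TCP pose, the force and the opening at its end, in the units of the state.
- ctrl.get_obs(): the state, without advancing time (a new reading comes with each control period).
- ctrl.get_image(name): name is "side" or "top"; returns the picture (420x560x3 uint8, red, green, blue); there is no depth.
- ctrl.camera_info(name): a dict with "fx", "fy", "cx", "cy" (pixels), "origin" and "attitude" of the camera in the world. Camera axes: x right, y down, z forward; pixel columns grow to the right and rows downward; lengths in mm; the calibration is good to about 2 mm. A picture is of the moment at which its call begins. camera_info takes no time and is no camera call.
- ctrl.close_job(): hands the job in, once; it reports no verdict.
Trained networks look in the newest picture that a camera, given by its name, has taken for a name from the list of things; names that differ only in an ending like _2 or _b are one class to them, and where a whole thing is asked for, a point or a joint stands for the part that bears it (a point fixed in the world has none). Each returns a list of dicts, best first, with "p" (0 to 1); they miss things now and then, are a little off and sometimes report something else, mostly with a low value. They report only what shows in the picture. A call takes as long as a camera call.
- ctrl.look_for(thing, camera): "bbox" ([left, top, right, bottom] in pixels, round what is visible of it).
- ctrl.trace(thing, camera): "pixels" (420x560 bool, what is visible of it) and "bbox" ([left, top, right, bottom] in pixels, round what is visible of it).
- ctrl.landmark_of(thing, camera): "uv" ([column, row] in pixels: a listed point, or the origin of a listed thing).
The state is a dict: "t": time; "qpos": joint angles; "qvel": joint speeds; "joint_torque": joint torques, N m; "ee_pos": TCP position; "orientation": TCP orientation; "ft_force": force on the tool from outside, world axes, zero at the start; "moment": the same for the moment, N m; "width": finger opening in mm.
Only numpy, scipy, OpenCV 4.12 (cv2) and the standard library are available. Lean on these libraries where they do the work, as an engineer would, in place of code of your own. Each camera call takes 0.05 s, during which the arm holds its last target.

## Task

The hexagonal adjusting nut on the bench mount is already set and must not turn by more than the spanner's play. Slide the larger open-ended spanner flat onto it, its handle along the mount's long side so that the stop post keeps it from turning clockwise, and let go; then turn the wing nut above it clockwise until the two meet and nip it up to about 0.5 N m - less than 0.4 will work loose, more than 0.7 strips the thread. Leave the spanner on the nut and everything else on the worktop where it is.

Things in the scene. Friction and masses are not known exactly. Their poses are not given: they have to be found in the camera images.
- mount: bench mount fixed to the worktop: grey plate 220 x 90 mm, 10 mm thick. Origin at worktop level under the nut axis; z up; x along the plate's long side. The plate reaches from x = -175 to x = +45 mm, y = -45 to +45 mm; the handle of the seated spanner lies along -x.
- post: steel stop post fixed on the mount's plate, 10 mm in diameter, 26 mm high; origin at its foot, on the plate, at x = -76, y = +13.5 mm of the mount. The seated spanner's shank passes it on the mount's -y side with 1.5 mm to spare
- nut_centre (a point): point on the axis of the adjusting nut, 15 mm above the worktop. The nut is a steel hexagon 24 mm across flats, z = 11 to 21 mm; it turns about z with a friction of about 0.1 N m. x, y turn with the nut: at the start two flats face the mount's +y and -y
- lower_nut (a joint): turn of the adjusting nut from its set position (rad, 0 at the start, clockwise from above positive); the play of a well seated spanner at the right torque lets it turn about 0.25
- wing_grip (a point): middle of the upright wing plate of the wing nut, on the nut axis, about 50 mm above the worktop. The wing plate is 9 mm thick (its own y), about 55 mm long (its own x) and stands from 35 to 63 mm above the worktop on a round boss 25 mm in diameter just over the adjusting nut
- spanner_jaw (a point): centre of the jaw of the larger spanner, 4 mm above its underside; on the nut axis when the spanner is seated; x points out of the jaw mouth. Jaw 25 mm wide with a flared mouth, steel 8 mm thick; prong tips 19 mm in front of this point, throat 14.5 mm and the end of the wide head 31 mm behind it; shank 14 mm wide
- spanner_grip (a point): middle of the black handle of the larger spanner, 112 mm behind the jaw centre and 13 mm above its underside: handle 48 mm long (along x), 16 mm wide (y), 26 mm high, flat with the underside of the steel
- spanner: the larger open-ended spanner, 155 mm long, 43 mm over its jaw, about 160 g; origin under the jaw centre, on its underside; x out of the jaw mouth. Lying on the mount's plate its jaw is at the height of the adjusting nut and has 3 mm to spare below the wing nut
- small_spanner: a similar spanner with a jaw only 16 mm wide, too small for the nut; not needed
- timer: small white bench timer, 62 x 66 x 18 mm, a bystander; origin under its centre
- petri_dish: clear round dish, 91 mm in diameter, 16 mm high, a bystander; origin under its centre
- wing_nut: the wing nut; origin on the nut axis at its underside. Clockwise from above lowers it 3 mm a turn against 0.03 N m of friction; at the start it is 0.2 to 0.85 rad short of meeting the adjusting nut. From there it needs 0.3 N m, rising by 1.8 N m per rad, and stays where it is left. If the adjusting nut is not held it turns along

How it is judged (in metres and radians):
On the way, in this order (a step that is already met when the one before it is completed fails the run):
1. the larger spanner lies on the plate with its jaw round the adjusting nut, handle in line with the mount, and is let go (horizontal distance between spanner_jaw and nut_centre below 0.006 m and z of spanner in the frame of mount below 0.013 m and x of spanner_grip in the frame of mount below -0.095 m and contact force between the fingers and spanner below 0.3 N), for 0.2 s.
2. the wing nut is down on the adjusting nut and nipped tight, so that the spanner, not touched by the robot, bears on the stop post with more than 3.3 N (about 0.35 N m on the wing nut) (z of wing_grip in the frame of nut_centre below 0.03466 m and contact force between the fingers and spanner below 0.3 N and contact force between spanner and post above 3.3 N), for 0.2 s.
At the end, for the whole second after the job is handed in: the wing nut is down on the adjusting nut (within 0.06 mm), the adjusting nut is within 0.4 rad (23 degrees) of where it was set, and the larger spanner lies still on the plate with its jaw centre within 6 mm of the nut axis (z of wing_grip in the frame of nut_centre below 0.03466 m and value of joint lower_nut between -0.4 and 0.4 rad and horizontal distance between spanner_jaw and nut_centre below 0.006 m and z of spanner in the frame of mount below 0.013 m and linear speed of spanner below 0.02 m/s); the robot touches nothing.
It fails at once if the wing nut is overtightened: once it is down, the spanner bears on the stop post with more than 9.5 N (more than 0.7 N m on the wing nut) (z of wing_grip in the frame of nut_centre below 0.03466 m and contact force between spanner and post above 9.5 N).
It fails at once if the adjusting nut is turned out of its setting by more than 0.5 rad (value of joint lower_nut above 0.5 rad or value of joint lower_nut below -0.5 rad).
It fails at once if the small spanner, the timer or the dish is moved by more than 30 mm (distance of any of small_spanner, timer, petri_dish from where it was at the start of the episode above 0.03 m).
It also fails if it takes over 72 s, if anything falls off the work surface, if the arm or the gripper's body presses on something with over 40 N, if the wrist force passes 120 N, or if a joint passes its speed limit or range.

## Working session

There is one attempt and no reset: what is moved stays moved. The work goes in short steps, Python scripts to look and compute and a tool call to move; the robot and the scene stay as the last step left them, time stands still between calls to the robot, and variables do not carry over. Pictures are saved under pics/ and viewed, and the job is handed in when it is done.

Besides the shell and the picture viewer there is one more tool, called after "Request:" as a command line: name --argument value ..., lists and objects as JSON in quotes. jog_arm: Moves the arm, as the interface text tells. Its arguments: {"type":"object","properties":{"steps":{"type":"array"}},"required":["steps"]}

```bash
mkdir -p pics
cat > h.py <<'E'
import numpy as np, cv2
from scipy.spatial.transform import Rotation as R
from workcell import ctrl
def save(n,im): cv2.imwrite('pics/'+n+'.png',cv2.cvtColor(im,cv2.COLOR_RGB2BGR))
def cam(name):
    c=ctrl.camera_info(name); return c
E
python3 - <<'E'
from h import *
for c in ("side","top"):
    print(c,ctrl.camera_info(c)); save(c+'0',ctrl.get_image(c))
    for t in ["mount","post","nut_centre","wing_grip","spanner_jaw","spanner_grip","spanner","small_spanner","timer","petri_dish"]:
        print(t,[(np.round(d['uv'],1),round(d['p'],2)) for d in ctrl.landmark_of(t,c)][:3])
print(ctrl.get_obs())
E
```

```text
side {'fx': 394.28867639217395, 'fy': 394.28867639217395, 'cx': 283.8548908218016, 'cy': 208.99216864441797, 'origin': array([291.89030641, 604.63100735, 650.72075202]), 'attitude': array([-0.62851138,  2.60203975, -1.19260999])}
mount [(array([273.2, 234.5]), 0.8)]
post [(array([307.6, 243.8]), 0.56)]
nut_centre [(array([273.4, 230.8]), 0.67)]
wing_grip [(array([272.3, 222.4]), 0.75)]
spanner_jaw [(array([223.2, 321.6]), 0.98), (array([306.2, 245.5]), 0.37)]
spanner_grip [(array([277.8, 335.6]), 0.81)]
spanner [(array([223.8, 321.2]), 0.97)]
small_spanner [(array([334.2, 166.1]), 0.74)]
timer [(array([282. , 170.8]), 0.65)]
petri_dish [(array([200.5, 265. ]), 0.77), (array([224.3, 320.9]), 0.35)]
top {'fx': 479.0357987797676, 'fy': 479.0357987797676, 'cx': 278.47648259303884, 'cy': 216.8482298557631, 'origin': array([ 539.13540316,   14.5382279 , 1131.44114263]), 'attitude': array([-2.16233027,  2.22696187, -0.1081592 ])}
mount [(array([255.7, 217.7]), 0.77), (array([258.6, 214.5]), 0.6)]
post [(array([158.6, 275.9]), 0.55), (array([259.5, 248.5]), 0.39)]
nut_centre [(array([255.6, 
[... 295 characters left out ...]
.66)]
petri_dish [(array([198.3, 174.7]), 0.52)]
{'t': 1.1, 'qpos': array([ 1.16598578e+00,  4.23089047e-01,  1.62987678e+00, -3.64559095e-07,
        1.08861314e+00, -1.89806078e-02]), 'qvel': array([ 0.00168669, -0.00047844, -0.00028221, -0.00111751, -0.00085005,
       -0.00065422]), 'joint_torque': array([-2.29053447e-03, -5.44587815e+01, -2.74039578e+01,  6.42841822e-02,
        1.70579989e-02,  4.80152963e-06]), 'ee_pos': array([235.16703659, 579.06108944, 404.69104486]), 'orientation': array([6.02307154e-01, 3.08331160e+00, 2.09100932e-05]), 'ft_force': array([-0.11679465, -0.85806293, -0.07315602]), 'moment': array([-0.01626311,  0.00746516,  0.04424967]), 'width': 87.89391028789801}
```

View pics/side0.png

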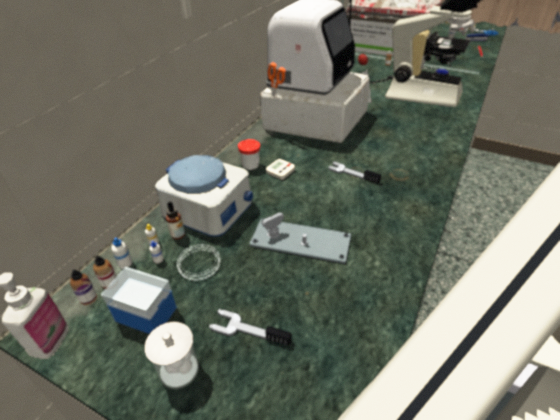

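View pics/top0.png

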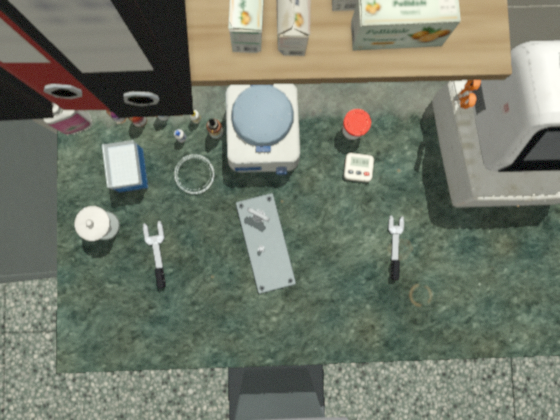

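```bash
cat >> h.py <<'E'
def ray(c,uv):
    i=ctrl.camera_info(c); Rm=R.from_rotvec(i['attitude']).as_matrix()
    d=Rm@np.array([(uv[0]-i['cx'])/i['fx'],(uv[1]-i['cy'])/i['fy'],1]); return np.array(i['origin']),d
def atz(c,uv,z):
    o,d=ray(c,uv); return o+d*(z-o[2])/d[2]
def proj(c,P):
    i=ctrl.camera_info(c); Rm=R.from_rotvec(i['attitude']).as_matrix()
    q=(np.atleast_2d(P)-i['origin'])@Rm; return np.c_[i['fx']*q[:,0]/q[:,2]+i['cx'],i['fy']*q[:,1]/q[:,2]+i['cy']]
def tri(a,b):
    (o1,d1),(o2,d2)=ray('side',a),ray('top',b); d1/=np.linalg.norm(d1);d2/=np.linalg.norm(d2)
    s=np.linalg.lstsq(np.c_[d1,-d2],o2-o1,rcond=None)[0]; p,q=o1+d1*s[0],o2+d2*s[1]; return (p+q)/2,np.linalg.norm(p-q)
E
python3 - <<'E'
from h import *
np.set_printoptions(precision=1,suppress=True)
L=dict(mount=([273.2,234.5],[255.7,217.7],0),nut=([273.4,230.8],[255.6,216.5],15),wing=([272.3,222.4],[255.1,213.5],50),jaw=([223.2,321.6],[155.3,231.5],4),grip=([277.8,335.6],[159.3,276.3],13),small=([334.2,166.1],[392.5,221],0),timer=([282,170.8],[355.7,168.8],0),dish=([200.5,265],[198.3,174.7],0),post=([307.6,243.8],[259.5,248.5],10))
for k,(a,b,z) in L.items(): print(k,atz('side',a,z),atz('top',b,z),*tri(a,b))
E
```

```text
mount [630.5  27.8   0. ] [622.7  40.    0. ] [622.4  40.1  14.2] 1.6394486562403832
nut [628.2  30.1  15. ] [624.4  39.8  15. ] [623.2  39.4  25.2] 0.8506235033271287
wing [625.   38.8  50. ] [628.6  40.   50. ] [626.9  39.2  49.7] 3.6649539104262425
jaw [599.8 281.2   4. ] [596.7 275.6   4. ] [599.3 278.   -0.2] 5.3922541610777825
grip [490.7 265.1  13. ] [492.6 265.5  13. ] [491.7 265.2  12.5] 1.8441115054096342
small [ 608.6 -300.6    0. ] [ 605.5 -285.     0. ] [ 603.5 -282.1   12.9] 2.5994298281878687
timer [ 733.2 -212.3    0. ] [ 733.3 -202.4    0. ] [ 730.  -201.8    7.7] 4.30023693806625
dish [726.7 182.9   0. ] [729.  173.5   0. ] [732.  175.7 -10.1] 3.0958985395628216
post [541.3  28.1  10. ] [549.6  32.9  10. ] [545.2  31.   11.3] 9.545623099567917
```

Run:
```python
from h import *
np.set_printoptions(precision=2,suppress=True)
im=ctrl.get_image('top'); 
m=[cv2.resize(im[y:y+140,x:x+100],None,fx=4,fy=4,interpolation=cv2.INTER_CUBIC) for x,y in((215,180),(110,180))]
save('topz',np.hstack(m))
im2=ctrl.get_image('side')
save('sidez',cv2.resize(im2[200:360,195:365],None,fx=3.6,fy=3.6,interpolation=cv2.INTER_CUBIC))
for t,c in(('mount','top'),('spanner','top'),('mount','side'),('spanner','side')):
    for d in ctrl.trace(t,c)[:2]:
        px=d['pixels']; ys,xs=np.nonzero(px); 
        z=10 if t=='mount' else 6
        P=np.array([atz(c,(x,y),z)[:2] for x,y in zip(xs,ys)],np.float32)
        print(t,c,round(d['p'],2),d['bbox'],len(xs),cv2.minAreaRect(P),cv2.boxPoints(cv2.minAreaRect(P)).tolist())
        C=P-P.mean(0); u,s,vt=np.linalg.svd(C,full_matrices=False); print(vt[0], P.mean(0))
```

```text
Traceback (most recent call last):
  File "h.py", line 11, in atz
    o,d=ray(c,uv); return o+d*(z-o[2])/d[2]
        ~~~^^^^^^
  File "h.py", line 8, in ray
    i=ctrl.camera_info(c); Rm=R.from_rotvec(i['attitude']).as_matrix()
ValueError: time passes only in moves, steps and waits
```

View pics/topz.png

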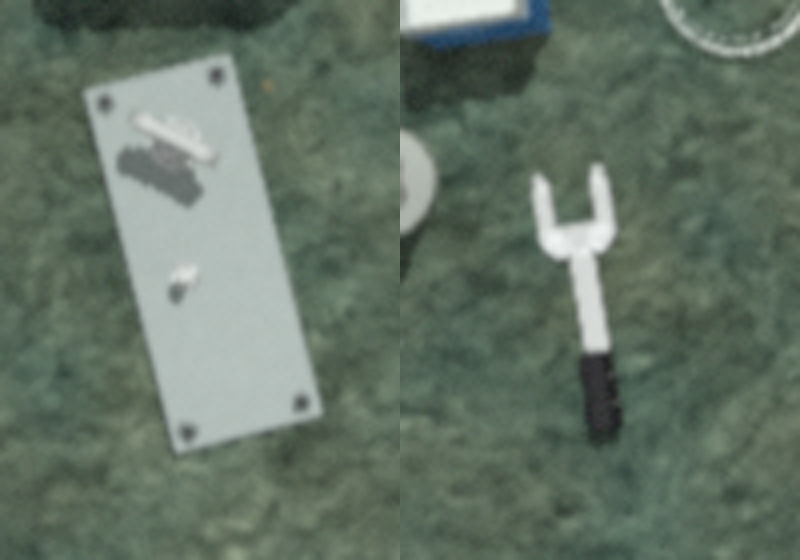

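View pics/sidez.png

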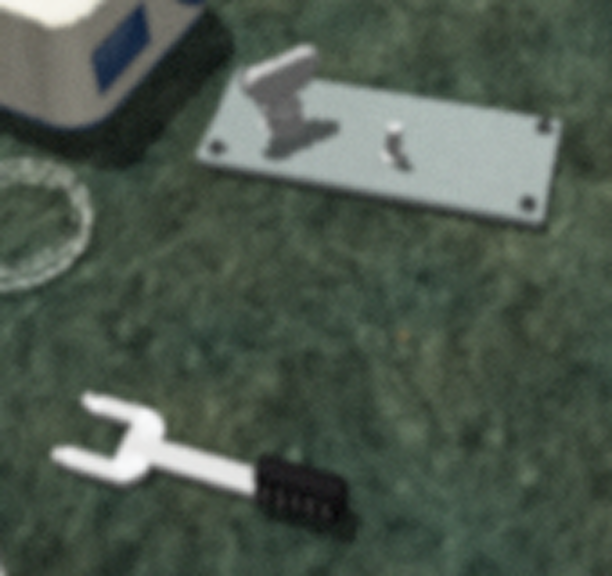

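```bash
cat >> h.py <<'E'
import json,os
if not os.path.exists('cal.json'):
    json.dump({c:{k:(np.array(v).tolist()) for k,v in ctrl.camera_info(c).items() if k in('fx','fy','cx','cy','origin','attitude')} for c in('side','top')},open('cal.json','w'))
CAL=json.load(open('cal.json'))
class _C: pass
def ray(c,uv):
    i=CAL[c]; Rm=R.from_rotvec(i['attitude']).as_matrix()
    d=Rm@np.array([(uv[0]-i['cx'])/i['fx'],(uv[1]-i['cy'])/i['fy'],1]); return np.array(i['origin']),d
def proj(c,P):
    i=CAL[c]; Rm=R.from_rotvec(i['attitude']).as_matrix()
    q=(np.atleast_2d(P)-np.array(i['origin']))@Rm; return np.c_[i['fx']*q[:,0]/q[:,2]+i['cx'],i['fy']*q[:,1]/q[:,2]+i['cy']]
E
python3 - <<'E'
from h import *
np.set_printoptions(precision=2,suppress=True)
ctrl.get_image('top');ctrl.get_image('side')
for t,c in(('mount','top'),('spanner','top'),('mount','side'),('spanner','side')):
    for d in ctrl.trace(t,c)[:2]:
        px=d['pixels']; ys,xs=np.nonzero(px); np.save(f'tr_{t}_{c}.npy',px) if d['p']>.4 else 0
        z=10 if t=='mount' else 6
        P=np.array([atz(c,(x,y),z)[:2] for x,y in zip(xs,ys)],np.float32)
        r=cv2.minAreaRect(P)
        print(t,c,round(d['p'],2),d['bbox'],len(xs),r,cv2.boxPoints(r).tolist())
        C=P-P.mean(0); u,s,vt=np.linalg.svd(C,full_matrices=False); print(vt[0], P.mean(0))
print(ctrl.get_obs()['t'])
E
```

```text
mount top 0.57 [235.4, 194.0, 292.1, 296.3] 3512 ((563.355224609375, 18.85852813720703), (218.21099853515625, 89.78365325927734), 12.269607543945312) [[447.20184326171875, 39.538719177246094], [466.28192138671875, -48.19413757324219], [679.5086059570312, -1.8216629028320312], [660.4285278320312, 85.91119384765625]]
[-0.98 -0.21] [562.15  18.58]
spanner top 0.71 [140.7, 219.4, 166.3, 289.2] 607 ((542.8082885742188, 271.30560302734375), (153.78321838378906, 44.55983352661133), 8.828970909118652) [[463.40814208984375, 281.519775390625], [470.24737548828125, 237.48794555664062], [622.2084350585938, 261.0914306640625], [615.3692016601562, 305.1232604980469]]
[-0.99 -0.14] [546.99 272.77]
spanner top 0.68 [387.1, 216.3, 403.7, 282.5] 494 ((541.8231201171875, -282.8725891113281), (35.699317932128906, 144.82220458984375), 81.934814453125) [[467.6239318847656, -290.3864440917969], [611.0137329101562, -310.7049255371094], [616.0223388671875, -275.3587341308594], [472.63250732421875, -255.04025268554688]]
[-1.    0.07] [ 544.06 -286.59]
mount side 0.68 [250.3, 211.8, 349.6, 263.5] 2954 ((566.1428833007812, 7.84619140625), (219.63706970214844, 127.3249740600586), 11.626602172851562) [[445.74755859375, 48.070411682128906], [471.40771484375, -76.64207458496094], [686.5382080078125, -32.378028869628906], [660.8780517578125, 92.33445739746094]]
[-0.99 -0.17] [563.11  21.62]
spanner side 0.62 [211.1, 310.8, 290.0, 346.3] 949 ((544.2823486328125, 273.6402893066406), (153.0332794189453, 46.864891052246094), 7.380853176116943) [[465.38946533203125, 287.0489196777344], [471.40997314453125, 240.57235717773438], [623.1752319335938, 260.2316589355469], [617.1547241210938, 306.7082214355469]]
[-0.98 -0.2 ] [545.35 271.6 ]
1.55
```

```bash
cat >> h.py <<'E'
def rect(c,im,z,x0,x1,y0,y1,s=2):
    # output: up=+x, left=+y, s px/mm
    W,H=int((y1-y0)*s),int((x1-x0)*s)
    vv,uu=np.mgrid[0:H,0:W]; P=np.stack([x1-vv/s,y1-uu/s,np.full(vv.shape,z)],-1).reshape(-1,3)
    q=proj(c,P).reshape(H,W,2).astype(np.float32)
    return cv2.remap(im,q[...,0],q[...,1],cv2.INTER_CUBIC)
def getim(c):
    im=ctrl.get_image(c); np.save(f'last_{c}.npy',im); return im
E
python3 - <<'E'
from h import *
A=[]
for c in('top','side'):
    im=getim(c); A.append(rect(c,im,10,430,700,-70,110,2))
save('rect_mount',np.hstack(A))
B=[]
for c in('top','side'): B.append(rect(c,np.load(f'last_{c}.npy'),8,450,640,220,320,3))
save('rect_sp',np.hstack(B))
E
```

```text
(no output)
```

View pics/rect_mount.png

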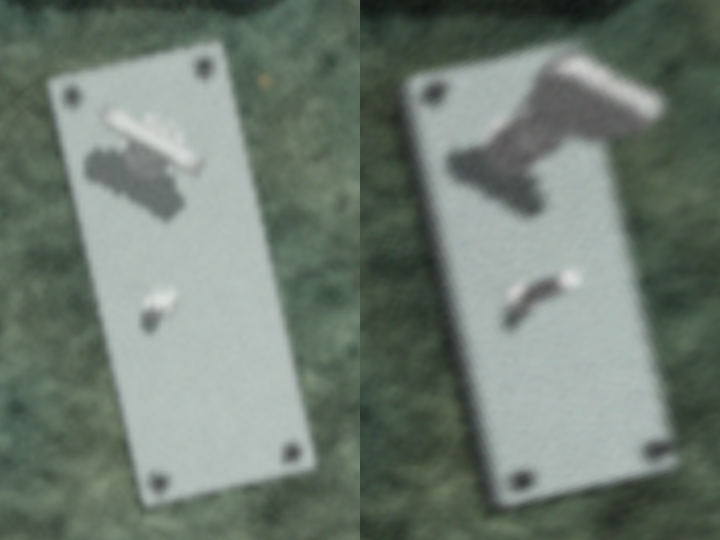

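View pics/rect_sp.png

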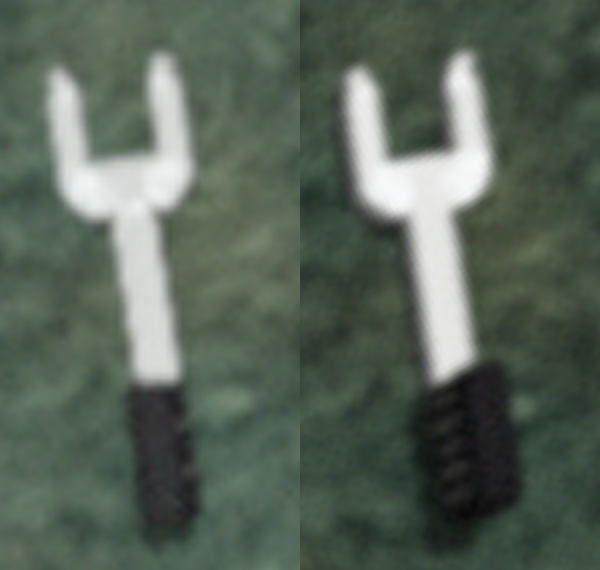

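Run:
```python
from h import *
from scipy.optimize import minimize
np.set_printoptions(precision=2,suppress=True)
for c in('top','side'):
    im=np.load(f'last_{c}.npy')
    r=rect(c,im,10,430,700,-70,110,2).astype(float)
    g=cv2.GaussianBlur(r.mean(2),(0,0),1.5); gx=cv2.Sobel(g,cv2.CV_64F,1,0);gy=cv2.Sobel(g,cv2.CV_64F,0,1)
    def S(p,rr=False):
        cx,cy,a=p; ca,sa=np.cos(a),np.sin(a); tot=0
        for (m0,m1) in (((-110,-40),(110,-40)),) : pass
        s=np.linspace(-90,90,180); t=np.linspace(-32,32,64)
        E=[(s*1.0,s*0+45,(0,1)),(s,s*0-45,(0,-1)),(t*0+110,t,(1,0)),(t*0-110,t,(-1,0))]
        out=[]
        for X,Y,(nx,ny) in E:
            wx=cx+ca*X-sa*Y; wy=cy+sa*X+ca*Y; nwx,nwy=ca*nx-sa*ny,sa*nx+ca*ny
            u=((110-wy)*2).astype(np.float32); v=((700-wx)*2).astype(np.float32)
            G=cv2.remap(gx,u,v,1)*(-nwy)+cv2.remap(gy,u,v,1)*(-nwx)
            out.append(-G.mean()*len(X))
        return out if rr else -sum(out)
    best=min((minimize(S,(563+i,19+j,a),method='Nelder-Mead') for i in(-4,0,4) for j in(-4,0,4) for a in(.21,.23)),key=lambda q:q.fun)
    p=best.x; print(c,p[:2],np.degrees(p[2]),best.fun,S(p,True),'nut',p[0]+65*np.cos(p[2]),p[1]+65*np.sin(p[2]))
    # spanner
    r=rect(c,im,8,450,640,220,320,3); g=r.astype(int).min(2)
    st=(g>125)
    L=[]
    for v in range(235,365,5):
        us=np.nonzero(st[v])[0]
        L.append((640-v/3,320-us.mean()/3,len(us)/3))
    L=np.array(L); k=np.polyfit(L[:,0],L[:,1],1); print('shank',np.degrees(np.arctan(k[0])),'y at x=600',np.polyval(k,600),'width',L[:,2].mean())
    ys,xs=np.nonzero(st); X=640-ys/3;Y=320-xs/3; a=np.arctan(k[0])
    q=X*np.cos(a)+Y*np.sin(a); w=-X*np.sin(a)+Y*np.cos(a)
    h,e=np.histogram(q,np.arange(q.min(),q.max(),2)); 
    for i in range(len(h)):
        s=(q>=e[i])&(q<e[i+1]); print((round(e[i]),round(w[s].min(),1),round(w[s].max(),1)),end=' ')
    print()
```

```text
top [563.53  18.97] 12.71612624053184 -34505.07004658589 [np.float64(14121.7313515293), np.float64(12111.358276474297), np.float64(3890.357317711382), np.float64(4381.623100870911)] nut 626.931018976953 33.27344918768763
shank 9.214379524164544 y at x=600 281.0532763532765 width 16.78205128205128
(548, np.float64(174.5), np.float64(187.3)) (550, np.float64(173.5), np.float64(189.4)) (552, np.float64(173.2), np.float64(190.1)) (554, np.float64(173.0), np.float64(190.3)) (556, np.float64(173.0), np.float64(190.0)) (558, np.float64(173.0), np.float64(189.7)) (560, np.float64(173.4), np.float64(189.4)) (562, np.float64(173.5), np.float64(189.3)) (564, np.float64(173.3), np.float64(189.5)) (566, np.float64(173.3), np.float64(189.8)) (568, np.float64(173.0), np.float64(189.9)) (570, np.float64(172.8), np.float64(189.8)) (572, np.float64(172.9), np.float64(189.5)) (574, np.float64(173.2), np.float64(189.3)) (576, np.float64(173.3), np.float64(189.3)) (578, np.float64(173.2), np.float64(189.6)) (580, np.float64(173.1), np.float64(189.8)) (582, np.float64(172.7), np.float64(189.9)) (584, np.f
[... 3510 characters left out ...]
1, np.float64(167.9), np.float64(214.7)) (623, np.float64(168.0), np.float64(214.6)) (625, np.float64(168.1), np.float64(214.7)) (627, np.float64(168.2), np.float64(214.7)) (629, np.float64(168.3), np.float64(214.7)) (631, np.float64(168.6), np.float64(214.8)) (633, np.float64(168.2), np.float64(214.9)) (635, np.float64(168.3), np.float64(214.7)) (637, np.float64(168.2), np.float64(214.6)) (639, np.float64(168.3), np.float64(214.7)) (641, np.float64(168.3), np.float64(214.5)) (643, np.float64(168.5), np.float64(214.2)) (645, np.float64(168.8), np.float64(214.2)) (647, np.float64(169.5), np.float64(213.6)) (649, np.float64(169.6), np.float64(213.3)) (651, np.float64(169.5), np.float64(213.0))
```

Request:
jog_arm --steps '[[[0,0,0,0,0,-5.14,-1],[0,0,0,0,0,-5.14,-1],[0,0,0,0,0,-5.14,-1],[0,0,0,0,0,-5.14,-1],[0,0,0,0,0,-5.14,-1],[0,0,0,0,0,-5.14,-1],[-0.0144,-0.025,0,0,0,0,-1],[-0.0144,-0.025,0,0,0,0,-1],[-0.0144,-0.025,0,0,0,0,-1],[-0.0144,-0.025,0,0,0,0,-1],[-0.0144,-0.025,0,0,0,0,-1],[-0.0144,-0.025,0,0,0,0,-1],[-0.0144,-0.025,0,0,0,0,-1],[-0.0144,-0.025,0,0,0,0,-1],[-0.0144,-0.025,0,0,0,0,-1],[-0.0144,-0.025,0,0,0,0,-1],[-0.0144,-0.025,0,0,0,0,-1],[-0.0144,-0.025,0,0,0,0,-1],[-0.0144,-0.025,0,0,0,0,-1],[-0.0144,-0.025,0,0,0,0,-1]]]'

```text
t: 3.32
ee_pos: [488.3, 262.5, 404.9]
orientation: [-0.239, 3.132, 0.0]
ft_force: [0.1, 0.8, 0.1]
width: 88.0
```

```bash
cat >> h.py <<'E'
def st():
    o=ctrl.get_obs(); M=R.from_rotvec(o['orientation']).as_matrix()
    print('t',round(o['t'],2),'pos',np.round(o['ee_pos'],2),'yawY',round(np.degrees(np.arctan2(M[1,1],M[0,1])),2),'tilt',np.round(M[:,2],4),'w',round(o['width'],2),'F',np.round(o['ft_force'],2),'M',np.round(o['moment'],3),'q',np.round(o['qpos'],3))
    return o,M
def to(x,y,z=None):
    o,M=st(); p=o['ee_pos']; d=np.array([x-p[0],y-p[1],(z if z is not None else p[2])-p[2]]); print('tool delta mm',np.round(M.T@d,2))
E
python3 -c "
from h import *
to(487.4,263.7,184)"
```

```text
t 3.32 pos [488.33 262.49 404.85] yawY 98.73 tilt [ 3.e-04  2.e-04 -1.e+00] w 87.95 F [0.09 0.83 0.07] M [ 0.039 -0.079  0.036] q [ 0.472  0.32   1.787  0.     1.034 -1.251]
tool delta mm [  0.81   1.31 220.85]
```

Request:
jog_arm --steps '[[[0.0,0.001,0.025,0,0,0,-1],[0,0,0.025,0,0,0,-1],[0,0,0.025,0,0,0,-1],[0,0,0.025,0,0,0,-1],[0,0,0.025,0,0,0,-1],[0,0,0.025,0,0,0,-1],[0,0,0.025,0,0,0,-1],[0,0,0.02,0,0,0,-1],[0,0,0.015,0,0,0,-1],[0,0,0.009,0,0,0,-1],[0,0,0,0,0,0,-1]]]'

```text
t: 4.23
ee_pos: [486.9, 264.4, 184.0]
orientation: [0.239, -3.13, 0.002]
ft_force: [-0.5, -0.7, -0.5]
width: 87.8
```

```bash
python3 -c "
from h import *
to(487.4,263.7,185)
im=getim('side'); save('s1',cv2.resize(im[260:400,200:360],None,fx=4,fy=4))"
```

```text
t 4.23 pos [486.89 264.44 183.96] yawY 98.73 tilt [-0.0027 -0.0014 -1.    ] w 87.81 F [-0.48 -0.66 -0.5 ] M [ 0.039 -0.004  0.022] q [ 0.476  0.662  1.883  0.     0.599 -1.247]
tool delta mm [-0.39 -0.81 -1.04]
```

View pics/s1.png

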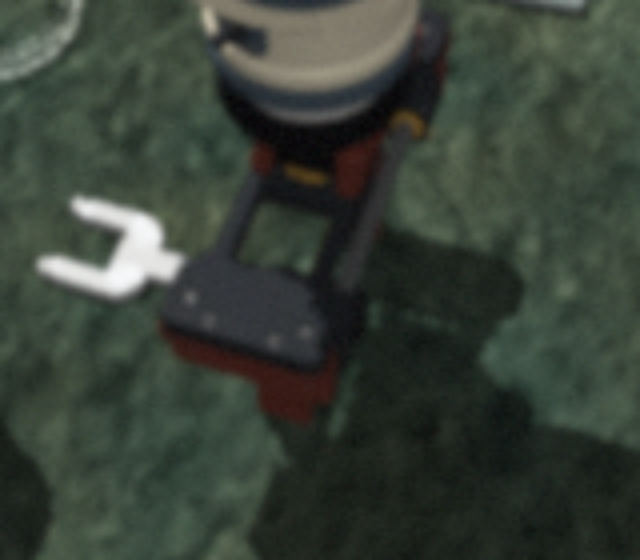

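Request:
jog_arm --steps '[[[0,0,0,0,0,0,1],[0,0,0,0,0,0,1],[0,0,0,0,0,0,1],[0,0,0,0,0,0,1],[0,0,0,0,0,0,1],[0,0,0,0,0,0,1],[0,0,0,0,0,0,1],[0,0,0,0,0,0,1],[0,0,0,0,0,0,1],[0,0,0,0,0,0,1]]]'

```text
t: 5.12
ee_pos: [487.4, 264.7, 185.6]
orientation: [0.239, -3.132, 0.0]
ft_force: [0.4, 0.0, -0.3]
width: 24.7
```

```bash
python3 -c "
from h import *
st()"
```

```text
t 5.12 pos [487.39 264.71 185.62] yawY 98.74 tilt [-1.e-04 -1.e-04 -1.e+00] w 24.66 F [ 0.37  0.04 -0.26] M [0.065 0.031 0.026] q [ 0.476  0.66   1.883 -0.     0.599 -1.247]
```

Still closing (24.7 > 16).

Request:
jog_arm --steps '[[[0,0,0,0,0,0,1],[0,0,0,0,0,0,1],[0,0,0,0,0,0,1],[0,0,0,0,0,0,1],[0,0,0,0,0,0,1]]]'

```text
t: 5.53
ee_pos: [487.4, 264.7, 185.6]
orientation: [0.239, -3.132, 0.0]
ft_force: [-0.7, 0.1, -0.6]
width: 15.9
```

```bash
python3 -c "
from h import *
st()"
```

```text
t 5.53 pos [487.4  264.73 185.62] yawY 98.74 tilt [-0. -0. -1.] w 15.87 F [-0.7   0.12 -0.59] M [ 0.093 -0.028  0.021] q [ 0.476  0.66   1.883 -0.     0.599 -1.247]
```

Request:
jog_arm --steps '[[[0,0,-0.01,0,0,0,1],[0,0,-0.02,0,0,0,1],[0,0,-0.03,0,0,0,1],[0,0,-0.03,0,0,-2,1],[0,0,0,0,0,-2,1],[0.0064,-0.0228,0,0,0,0,1],[0.0064,-0.0228,0,0,0,0,1],[0.0064,-0.0228,0,0,0,0,1],[0.0064,-0.0228,0,0,0,0,1],[0.0064,-0.0228,0,0,0,0,1],[0.0064,-0.0228,0,0,0,0,1],[0.0064,-0.0228,0,0,0,0,1],[0.0064,-0.0228,0,0,0,0,1],[0.0064,-0.0228,0,0,0,0,1],[0.0064,-0.0228,0,0,0,0,1],[0.0064,-0.0228,0,0,0,0,1],[0.0064,-0.0228,0,0,0,0,1]]]'

```text
t: 6.95
ee_pos: [472.5, -20.2, 276.3]
orientation: [-0.349, 3.122, -0.0]
ft_force: [-0.4, -0.8, -0.9]
width: 16.0
```

```bash
python3 -c "
from h import *
to(473,-19.4,196)
im=getim('side'); save('s2',cv2.resize(im[170:310,220:380],None,fx=4,fy=4))
im=getim('top'); save('t2',cv2.resize(im[170:310,190:350],None,fx=4,fy=4))"
```

```text
t 6.95 pos [472.48 -20.21 276.29] yawY 102.74 tilt [ 2.e-04 -1.e-04 -1.e+00] w 16.02 F [-0.43 -0.8  -0.9 ] M [ 0.053  0.045 -0.056] q [-0.068  0.412  2.044 -0.     0.686 -1.861]
tool delta mm [-0.67  0.68 80.29]
```

View pics/s2.png

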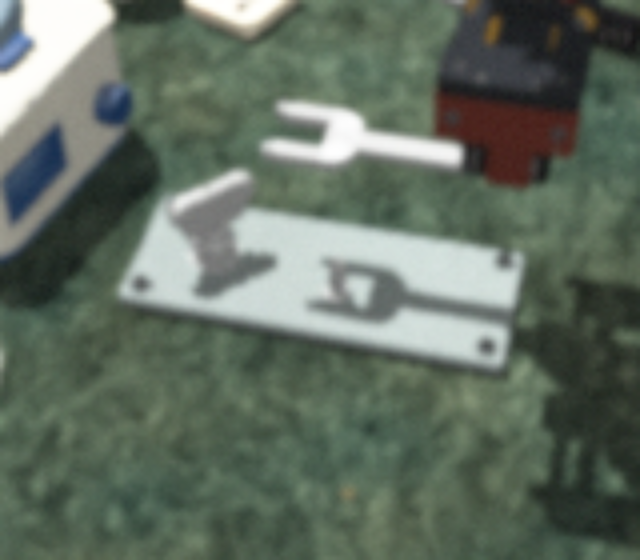

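View pics/t2.png

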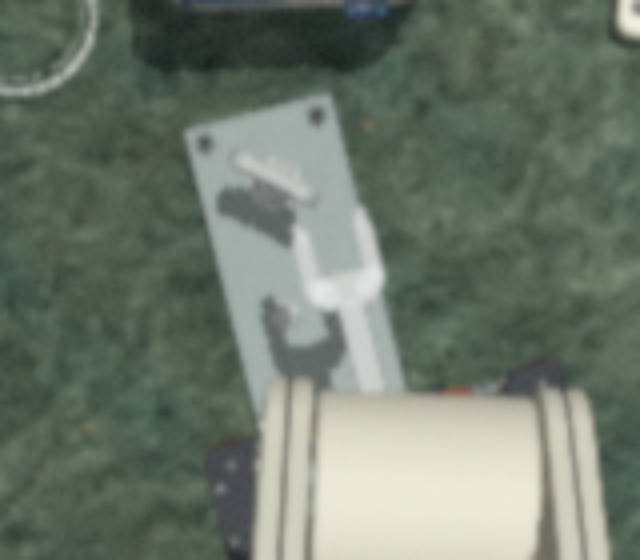

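```bash
cat >> h.py <<'E'
NUT=np.array([627.0,33.9]); TH=np.radians(12.75)
e=np.array([np.cos(TH),np.sin(TH)]); n=np.array([-np.sin(TH),np.cos(TH)])
def mrect(c,im,z,x0,x1,y0,y1,s=4):
    W,H=int((y1-y0)*s),int((x1-x0)*s); vv,uu=np.mgrid[0:H,0:W]
    X=x1-vv/s; Y=y1-uu/s; P=np.concatenate([NUT+X[...,None]*e+Y[...,None]*n,np.full(X.shape+(1,),z)],-1).reshape(-1,3)
    q=proj(c,P).reshape(H,W,2).astype(np.float32); o=cv2.remap(im,q[...,0],q[...,1],cv2.INTER_CUBIC)
    for k in np.arange(np.ceil(x0/10)*10,x1,10): cv2.line(o,(0,int((x1-k)*s)),(6 if k%50 else 14,int((x1-k)*s)),(255,0,0),1)
    for k in np.arange(np.ceil(y0/10)*10,y1,10): cv2.line(o,(int((y1-k)*s),0),(int((y1-k)*s),6 if k%50 else 14),(255,0,0),1)
    return o
def tcpm():
    o,M=st(); d=o['ee_pos'][:2]-NUT; print('TCP in mount',np.round([d@e,d@n],2)); return o,M
E
python3 -c "
from h import *
tcpm()
save('m2',np.hstack([mrect(c,np.load(f'last_{c}.npy'),98.7,-120,0,-60,30,4) for c in('top','side')]))"
```

```text
t 7.05 pos [472.53 -21.32 276.25] yawY 102.56 tilt [ 2.e-04 -4.e-04 -1.e+00] w 15.95 F [ 0.1  -0.36 -2.25] M [0.075 0.03  0.026] q [-7.000e-02  4.130e-01  2.043e+00 -1.000e-03  6.860e-01 -1.860e+00]
TCP in mount [-162.84  -19.77]
```

View pics/m2.png

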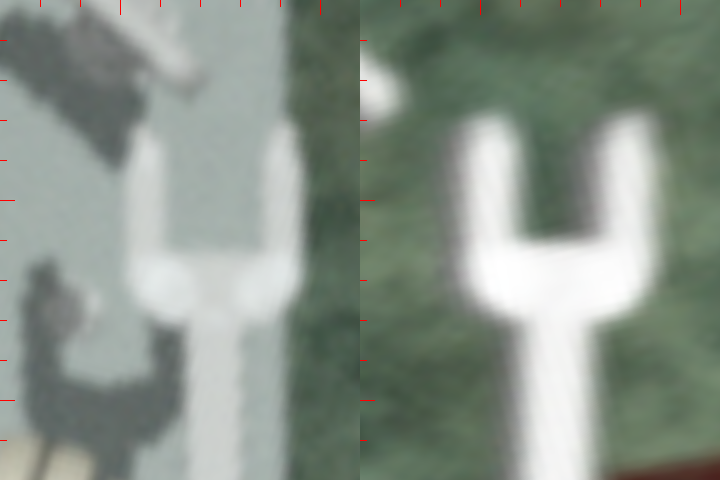

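Request:
jog_arm --steps '[[[0,0,0.015,0,0,0,1],[0,0,0.015,0,0,0,1],[0,0,0.015,0,0,0,1],[0,0,0.015,0,0,0,1],[0,0,0.01,0,0,0,1],[0,0,0.005,0,0,0,1],[0,0,0.003,0,0,0,1],[0,0,0,0,0,0,1],[0,0,0,0,0,0,1]]]'

```text
t: 7.8
ee_pos: [473.1, -18.9, 198.1]
orientation: [-0.349, 3.122, -0.0]
ft_force: [1.0, -0.2, -1.5]
width: 15.7
```

```bash
python3 -c "
from h import *
tcpm()
for c in('top','side'): getim(c)
tcpm()
save('m3',np.hstack([mrect(c,np.load(f'last_{c}.npy'),20,-100,40,-50,50,4) for c in('top','side')]))"
```

```text
t 7.8 pos [473.06 -18.94 198.09] yawY 102.74 tilt [ 5.e-04 -0.e+00 -1.e+00] w 15.65 F [ 0.99 -0.23 -1.53] M [ 0.039  0.031 -0.015] q [-0.065  0.57   2.061  0.     0.51  -1.858]
TCP in mount [-161.8   -17.56]
t 7.9 pos [473.12 -19.05 198.27] yawY 102.73 tilt [ 1.1e-03 -1.0e-04 -1.0e+00] w 15.94 F [ 0.78 -0.89 -1.61] M [ 0.06  -0.014  0.031] q [-0.065  0.569  2.061  0.     0.51  -1.858]
TCP in mount [-161.77  -17.68]
```

View pics/m3.png

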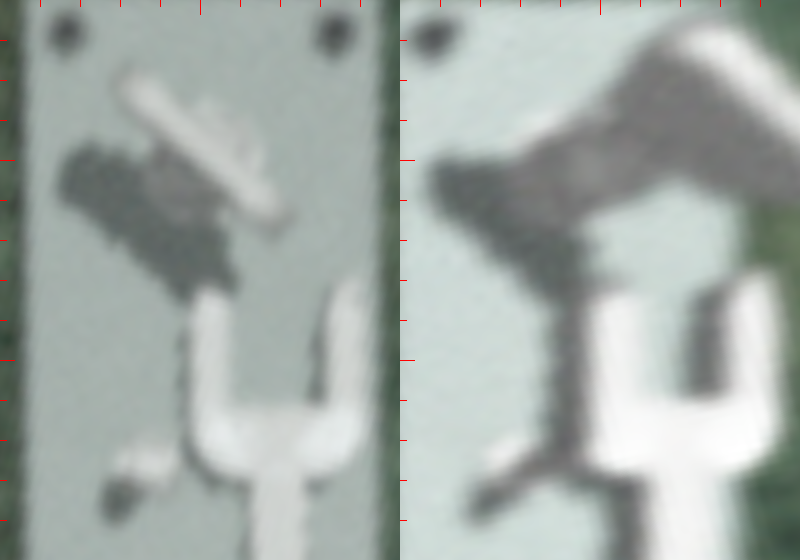

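Request:
jog_arm --steps '[[[-0.007,0,0.001,0,0,0,1],[-0.0066,0,0,0,0,0,1],[0,0,0,0,0,0,1],[0,0.005,0,0,0,0,1],[0,0.005,0,0,0,0,1],[0,0.005,0,0,0,0,1],[0,0.0045,0,0,0,0,1],[0,0,0,0,0,0,1],[0,0,0,0,0,0,1]]]'

```text
t: 8.65
ee_pos: [481.6, 3.3, 196.7]
orientation: [0.35, -3.122, 0.0]
ft_force: [0.5, -0.1, -2.0]
width: 15.6
```

```bash
python3 -c "
from h import *
tcpm()
for c in('top','side'): getim(c)
tcpm()
save('m4',np.hstack([mrect(c,np.load(f'last_{c}.npy'),19,-100,40,-50,50,4) for c in('top','side')]))"
```

```text
t 8.65 pos [481.63   3.34 196.69] yawY 102.79 tilt [-2.e-04 -0.e+00 -1.e+00] w 15.64 F [ 0.45 -0.09 -2.02] M [0.076 0.015 0.015] q [-0.018  0.579  2.043 -0.     0.52  -1.812]
TCP in mount [-148.53    2.28]
t 8.75 pos [481.76   3.02 196.69] yawY 102.76 tilt [-0. -0. -1.] w 15.97 F [ 0.3  -0.06 -1.24] M [0.051 0.102 0.035] q [-0.018  0.579  2.043 -0.     0.52  -1.812]
TCP in mount [-148.47    1.93]
```

View pics/m4.png

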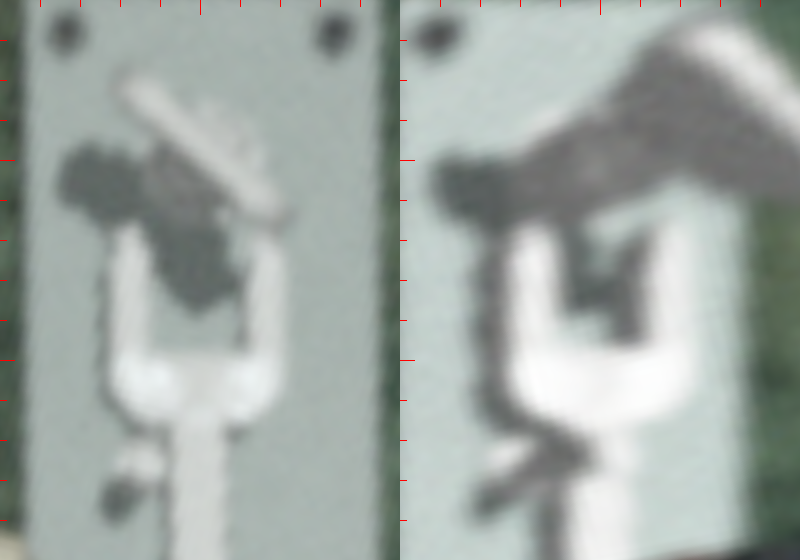

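Request:
jog_arm --steps '[[[0,-0.0005,0,0,0,0,1],[-0.003,0,0,0,0,0,1],[-0.003,0,0,0,0,0,1],[-0.003,0,0,0,0,0,1],[-0.003,0,0,0,0,0,1],[-0.003,0,0,0,0,0,1],[0,0,0,0,0,0,1]]]'

```text
t: 9.33
ee_pos: [497.3, 5.8, 196.7]
orientation: [-0.348, 3.121, -0.0]
ft_force: [-0.2, 0.0, -1.5]
width: 15.7
```

```bash
python3 -c "
from h import *
for c in('top','side'): getim(c)
tcpm()
save('m5',np.hstack([mrect(c,np.load(f'last_{c}.npy'),19,-100,40,-50,50,4) for c in('top','side')]))"
```

```text
t 9.43 pos [496.6    5.79 196.64] yawY 102.74 tilt [-0. -0. -1.] w 15.84 F [ 0.2   0.23 -1.68] M [ 0.032  0.032 -0.045] q [-0.012  0.591  2.011 -0.     0.54  -1.805]
TCP in mount [-133.38    1.36]
```

View pics/m5.png

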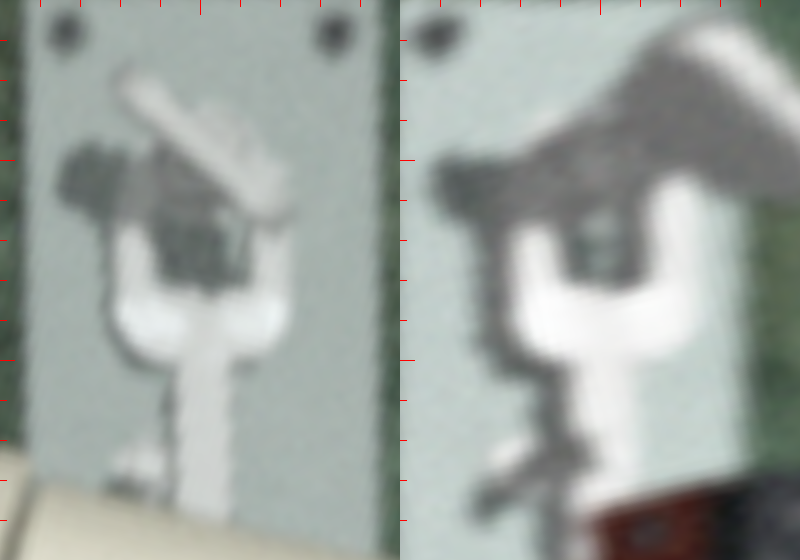

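Request:
jog_arm --steps '[[[-0.003,0,0,0,0,0,1],[-0.003,0,0,0,0,0,1],[-0.003,0,0,0,0,0,1],[-0.003,0,0,0,0,0,1],[-0.003,0,0,0,0,0,1],[0,0,0,0,0,0,1]]]'

```text
t: 9.93
ee_pos: [511.9, 9.2, 196.8]
orientation: [-0.349, 3.121, -0.0]
ft_force: [0.4, -0.0, -1.6]
width: 15.7
```

```bash
python3 -c "
from h import *
tcpm()"
```

```text
t 9.93 pos [511.9    9.18 196.76] yawY 102.74 tilt [ 9.e-04 -0.e+00 -1.e+00] w 15.68 F [ 0.43 -0.   -1.65] M [0.076 0.064 0.02 ] q [-0.005  0.603  1.978  0.     0.56  -1.799]
TCP in mount [-117.71    1.29]
```

Request:
jog_arm --steps '[[[-0.002,0,0,0,0,0,1],[-0.002,0,0,0,0,0,1],[-0.0015,0,0,0,0,0,1],[0,0,0,0,0,0,1],[0,0,0,0,0,0,1]]]'

```text
t: 10.35
ee_pos: [515.9, 10.2, 196.4]
orientation: [0.348, -3.12, -0.0]
ft_force: [-3.0, -0.9, -2.3]
width: 15.9
```

```bash
python3 -c "
from h import *
for c in('top','side'): getim(c)
tcpm()
save('m6',np.hstack([mrect(c,np.load(f'last_{c}.npy'),19,-100,40,-50,50,4) for c in('top','side')]))"
```

```text
t 10.45 pos [515.89  10.23 196.38] yawY 102.74 tilt [-0.0018 -0.     -1.    ] w 15.75 F [-3.46 -1.12 -1.66] M [-0.077  0.726  0.027] q [-0.003  0.607  1.968 -0.     0.568 -1.796]
TCP in mount [-113.59    1.44]
```

View pics/m6.png

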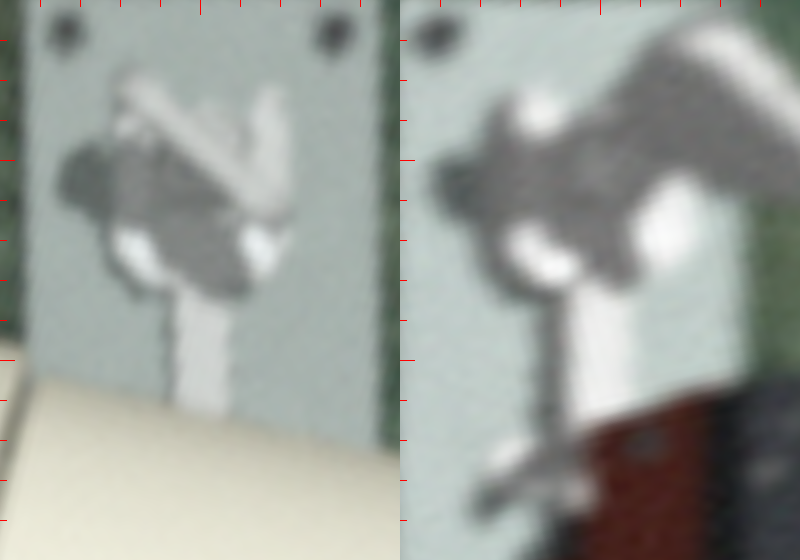

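Request:
jog_arm --steps '[[[0.0015,0,0.0008,0,0,0,1],[0,0,0,0,0,0,1],[0,0,0,0,0,0,1],[0,0,0,0,0,0,0],[0,0,0,0,0,0,0],[0,0,0,0,0,0,0],[0,0,0,0,0,0,0],[0,0,0,0,0,0,0],[0,0,0,0,0,0,0],[0,0,0,0,0,0,0],[0,0,-0.01,0,0,0,0],[0,0,-0.025,0,0,0,0],[0,0,-0.03,0,0,0,0],[0,0,-0.03,0,0,0,0],[0,0,-0.03,0,0,0,0]]]'

```text
t: 11.7
ee_pos: [514.7, 9.9, 322.7]
orientation: [0.348, -3.122, -0.0]
ft_force: [1.0, -0.4, 0.3]
width: 43.9
```

```bash
python3 -c "
from h import *
for c in('top','side'): getim(c)
tcpm()
save('m7',np.hstack([mrect(c,np.load(f'last_{c}.npy'),19,-100,40,-50,50,4) for c in('top','side')]))
save('s7',cv2.resize(np.load('last_side.npy')[180:300,220:380],None,fx=4,fy=4))"
```

```text
t 11.8 pos [516.56   9.95 325.94] yawY 102.73 tilt [ 0.0087 -0.     -1.    ] w 43.71 F [ 0.58 -0.44  0.22] M [ 0.078 -0.024  0.023] q [-0.004  0.377  1.928  0.     0.828 -1.797]
TCP in mount [-113.      1.01]
```

View pics/m7.png

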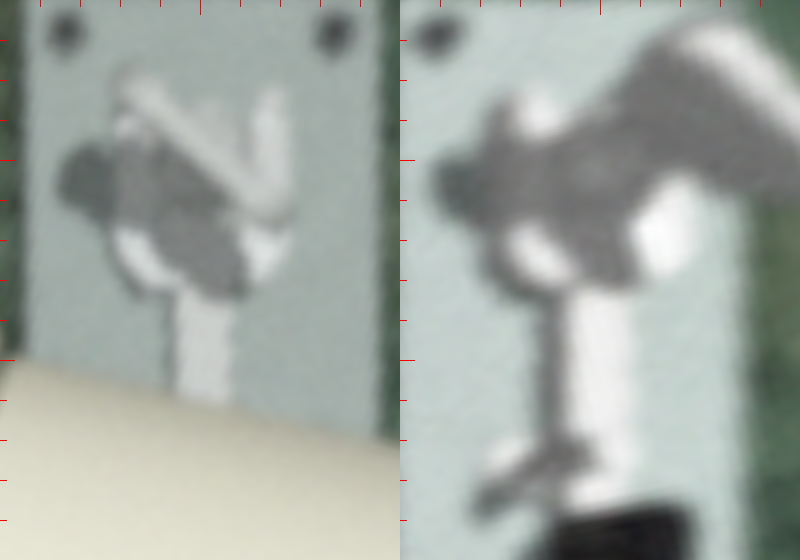

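View pics/s7.png

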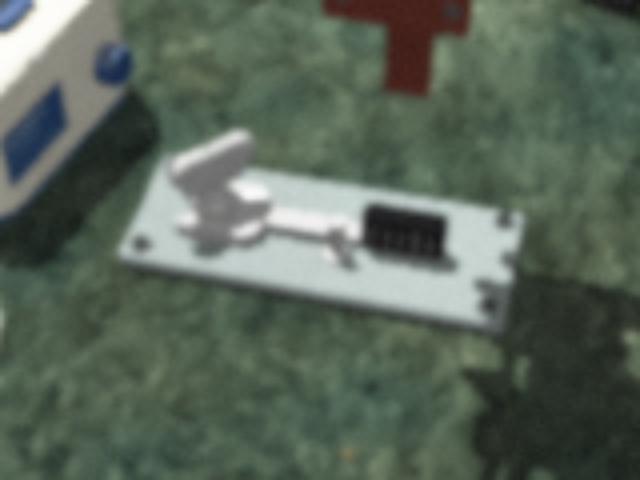

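Run:
```python
from h import *
im=np.load('last_top.npy')
r=mrect('top',im,63,-35,35,-40,40,8); save('w7',r)
d=ctrl.trace('wing_nut','top'); print([(x['p'],x['bbox']) for x in d])
g=cv2.cvtColor(r,cv2.COLOR_RGB2GRAY); print(np.percentile(g,[50,80,90,95,99]))
```

```text
[(0.54, [246.8, 206.4, 269.0, 220.1])]
[168. 171. 187. 196. 209.]
```

View pics/w7.png

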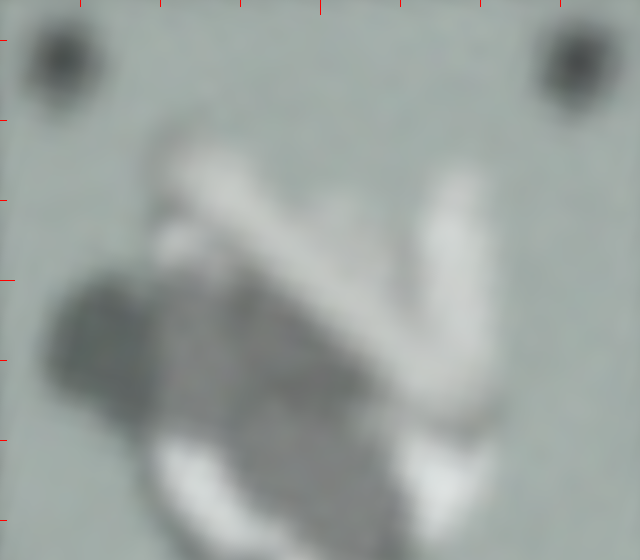

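Run:
```python
from h import *
im=np.load('last_top.npy'); im2=np.load('last_side.npy')
save('mach',np.hstack([cv2.resize(im[75:185,205:315],None,fx=3.6,fy=3.6,interpolation=2),cv2.resize(im2[145:255,145:255],None,fx=3.6,fy=3.6,interpolation=2)]))
```

```text
(no output)
```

View pics/mach.png

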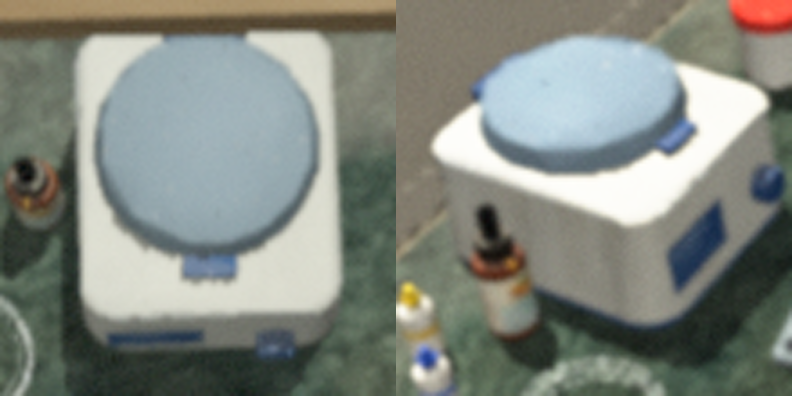

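Run:
```python
from h import *
np.set_printoptions(precision=1,suppress=True)
print(tri((214.2,207.5),(228.6,161.1)),tri((214.2,235.3),(230,169.4)))
for z in(0,): print(atz('top',(263,172.8),z))
for z in(60,90,120): print(z,atz('top',(263,162.5),z),atz('top',(281,173),z))
# knob side: (768,185) crop
print(tri((145+(768-396)/3.6,145+185/3.6),(205+275/3.6,75+345/3.6)))
```

```text
(array([740.8,  93.3,  91.6]), np.float64(2.5260275450872065)) (array([741.8,  99.7,  10.7]), np.float64(9.103099064244384))
[729.5  19.8   0. ]
60 [742.9  18.8  60. ] [717.9 -21.1  60. ]
90 [737.2  18.7  90. ] [712.8 -20.1  90. ]
120 [731.5  18.6 120. ] [707.8 -19.1 120. ]
(array([725.7, -22.5,  45. ]), np.float64(0.8079243238340701))
```

Request:
jog_arm --steps '[[[0,0,0,0,0,6.85,0],[0,0,0,0,0,6.85,0],[0,0,0,0,0,6.85,0],[0,0,0,0,0,6.85,0],[0,0,0,0,0,6.85,0],[0,0,0,0,0,6.85,0],[0,0,0,0,0,6.85,0],[0,0,0,0,0,6.85,0],[0,0,0,0,0,6.85,0],[0,0,0,0,0,6.85,0],[0,0,0,0,0,6.85,0],[0,0,0,0,0,6.85,0],[0,0,0,0,0,6.85,0],[0,0,0,0,0,6.85,0],[0,0,0,0,0,6.85,0],[0,0,0,0,0,6.85,0],[0,0,0,0,0,6.85,0],[0,0,0,0,0,6.85,0],[0,0,0,0,0,6.85,0]]]'

```text
t: 13.43
ee_pos: [514.5, 9.9, 319.7]
orientation: [-2.688, -1.623, 0.003]
ft_force: [-0.1, -0.8, -0.4]
width: 43.9
```

Request:
jog_arm --steps '[[[0.0147,0.0174,0,0,0,0,0],[0.0147,0.0174,0,0,0,0,0],[0.0147,0.0174,0,0,0,0,0],[0.0147,0.0174,0,0,0,0,0],[0.0147,0.0174,0,0,0,0,0],[0,0,0,0,0,0,0],[0,0,0,0,0,0,0]]]'

```text
t: 14.02
ee_pos: [626.0, 35.3, 319.4]
orientation: [-2.683, -1.632, 0.003]
ft_force: [-0.6, 0.5, 0.7]
width: 44.1
```

Run:
```python
from h import *
to(626.7,35.2,220)
im=getim('side'); save('s8',cv2.resize(im[120:270,180:360],None,fx=4,fy=4))
```

```text
t 14.02 pos [626.    35.29 319.41] yawY -27.39 tilt [-2.3e-03 -1.0e-04 -1.0e+00] w 44.07 F [-0.64  0.48  0.74] M [-0.047  0.108  0.036] q [ 0.037  0.529  1.681 -0.     0.934  0.515]
tool delta mm [ 0.35  0.86 99.41]
```

View pics/s8.png

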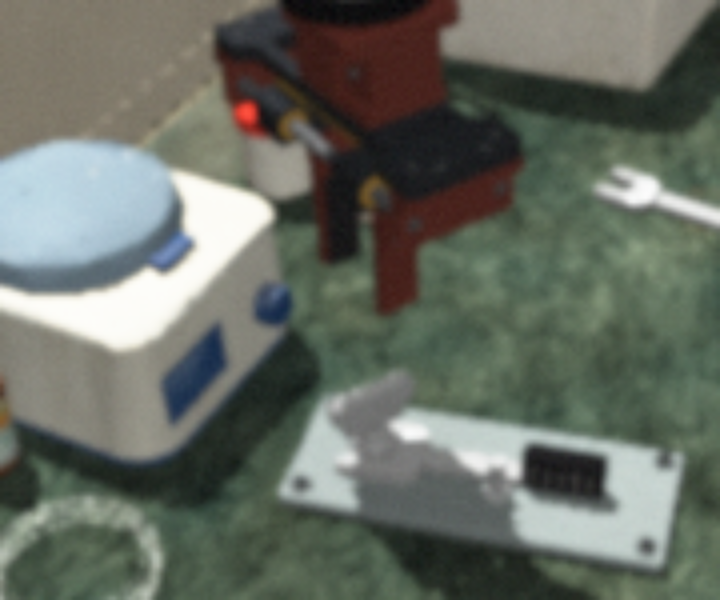

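Request:
jog_arm --steps '[[[0,0.0008,0.025,0,0,0,0],[0,0,0.025,0,0,0,0],[0,0,0.015,0,0,0,0],[0,0,0.003,0,0,0,0],[0,0,0,0,0,0,0],[0,0,0,0,0,0,0]]]'

```text
t: 14.57
ee_pos: [626.5, 34.6, 253.4]
orientation: [-2.685, -1.632, 0.0]
ft_force: [0.0, -0.2, 0.5]
width: 44.2
```

Run:
```python
from h import *
to(626.7,35.2,220)
im=getim('side'); save('s9',cv2.resize(im[150:270,200:360],None,fx=4.5,fy=4.5,interpolation=2))
```

```text
t 14.57 pos [626.51  34.61 253.41] yawY -27.42 tilt [-1.e-04 -0.e+00 -1.e+00] w 44.17 F [ 0.03 -0.19  0.52] M [-0.063  0.127  0.029] q [ 0.036  0.621  1.706 -0.     0.815  0.515]
tool delta mm [ 0.62 -0.1  33.41]
```

View pics/s9.png

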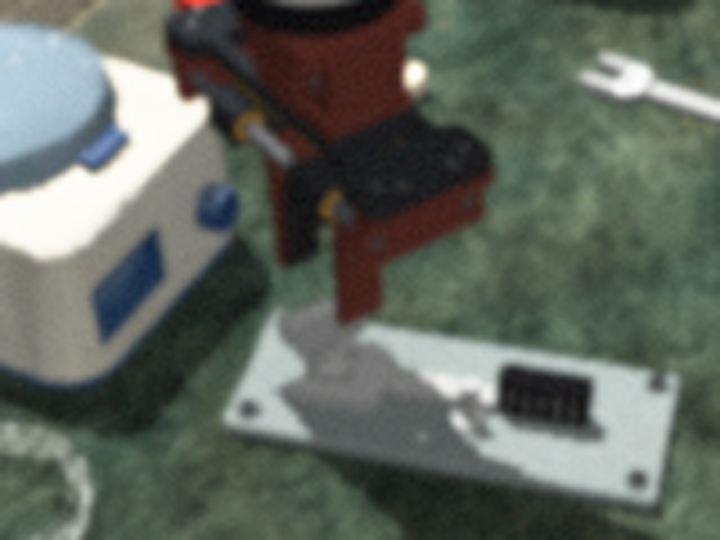

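Request:
jog_arm --steps '[[[0.0005,0,0.01,0,0,0,0],[0,0,0.01,0,0,0,0],[0,0,0.008,0,0,0,0],[0,0,0.005,0,0,0,0],[0,0,0,0,0,0,0]]]'

```text
t: 15.03
ee_pos: [626.4, 35.2, 218.1]
orientation: [-2.683, -1.631, 0.004]
ft_force: [-0.9, 1.0, 0.2]
width: 43.9
```

Request:
jog_arm --steps '[[[0,0,0,0,0,0,1],[0,0,0,0,0,0,1],[0,0,0,0,0,0,1],[0,0,0,0,0,0,1],[0,0,0,0,0,0,1],[0,0,0,0,0,0,1],[0,0,0,0,0,0,1],[0,0,0,0,0,0,1],[0,0,0,0,0,0,1]]]'

```text
t: 15.78
ee_pos: [626.9, 35.3, 220.0]
orientation: [-2.684, -1.631, 0.001]
ft_force: [-2.4, 1.8, 2.8]
width: 8.6
```

Run:
```python
from h import *
to(626.7,35.2,220)
```

```text
t 15.78 pos [626.88  35.35 220.03] yawY -27.42 tilt [-6.e-04  2.e-04 -1.e+00] w 8.64 F [-2.45  1.83  2.82] M [ 0.269  0.593 -0.025] q [0.037 0.672 1.711 0.    0.759 0.516]
tool delta mm [-0.21 -0.09  0.03]
```

Request:
jog_arm --steps '[[[0,-0.001,0,0,0,0,1],[0,0,0,0,0,0,1],[0,0,0,0,0,2,1],[0,0,0,0,0,2,1],[0,0,0,0,0,2,1],[0,0,0,0,0,2,1],[0,0,0,0,0,0,1]]]'

```text
t: 16.37
ee_pos: [626.5, 35.5, 220.0]
orientation: [2.792, 1.439, 0.001]
ft_force: [-0.1, -0.1, 2.1]
width: 8.8
```

Run:
```python
from h import *
to(626.7,35.2,220)
```

```text
t 16.37 pos [626.47  35.53 220.04] yawY -35.48 tilt [ 9.e-04 -2.e-04 -1.e+00] w 8.81 F [-0.11 -0.14  2.11] M [-0.179  0.173 -0.033] q [ 0.038  0.672  1.713 -0.     0.757  0.657]
tool delta mm [-0.13  0.38  0.04]
```

Request:
jog_arm --steps '[[[0,0,0,0,0,2,1],[0,0,0,0,0,2,1],[0,0,0,0,0,2,1],[0,0,0,0,0,2,1],[0,0,0,0,0,0,1]]]'

```text
t: 16.78
ee_pos: [626.5, 35.5, 220.0]
orientation: [2.885, 1.242, 0.001]
ft_force: [-1.1, -1.1, 2.8]
width: 8.7
```

Run:
```python
from h import *
st()
```

```text
t 16.78 pos [626.46  35.54 219.99] yawY -43.42 tilt [ 9.e-04 -2.e-04 -1.e+00] w 8.72 F [-1.09 -1.06  2.8 ] M [-0.201  0.044 -0.   ] q [ 0.038  0.672  1.713 -0.     0.757  0.796]
```

Request:
jog_arm --steps '[[[0,0,0,0,0,2,1],[0,0,0,0,0,2,1],[0,0,0,0,0,0,1]]]'

```text
t: 17.03
ee_pos: [626.4, 35.5, 220.0]
orientation: [2.926, 1.141, 0.001]
ft_force: [0.3, -0.5, 1.8]
width: 8.9
```

Run:
```python
from h import *
st()
```

```text
t 17.03 pos [626.43  35.54 219.97] yawY -47.38 tilt [ 8.e-04 -2.e-04 -1.e+00] w 8.94 F [ 0.34 -0.49  1.83] M [-0.251  0.026 -0.059] q [ 0.038  0.672  1.713 -0.     0.757  0.865]
```

Request:
jog_arm --steps '[[[0,0,0,0,0,2,1],[0,0,0,0,0,2,1],[0,0,0,0,0,2,1],[0,0,0,0,0,0,1],[0,0,0,0,0,0,1]]]'

```text
t: 17.45
ee_pos: [626.4, 35.5, 220.0]
orientation: [2.981, 0.99, 0.001]
ft_force: [1.1, -2.3, 2.0]
width: 9.0
```

```bash
cat > s.py <<'E'
from h import *
o,M=st(); print('tau6',o['joint_torque'][5])
E
python3 s.py
```

```text
t 17.45 pos [626.44  35.54 219.97] yawY -53.27 tilt [ 8.e-04 -2.e-04 -1.e+00] w 8.97 F [ 1.06 -2.32  1.97] M [-0.353 -0.106 -0.012] q [ 0.038  0.672  1.713 -0.     0.757  0.968]
tau6 0.0678612501360476
```

Request:
jog_arm --steps '[[[0,0,0,0,0,2,1],[0,0,0,0,0,2,1],[0,0,0,0,0,0,1],[0,0,0,0,0,0,1]]]'

```text
t: 17.78
ee_pos: [626.4, 35.6, 220.0]
orientation: [3.014, 0.885, 0.001]
ft_force: [1.9, -1.7, 1.1]
width: 9.1
```

```bash
python3 s.py
```

```text
t 17.78 pos [626.42  35.56 219.96] yawY -57.28 tilt [ 7.e-04 -2.e-04 -1.e+00] w 9.07 F [ 1.87 -1.72  1.05] M [-0.47  -0.255 -0.067] q [ 0.038  0.672  1.713 -0.     0.757  1.038]
tau6 0.06923847366124392
```

Request:
jog_arm --steps '[[[0,0,0,0,0,2,1],[0,0,0,0,0,2,1],[0,0,0,0,0,0,1],[0,0,0,0,0,0,1]]]'

```text
t: 18.12
ee_pos: [626.4, 35.6, 220.0]
orientation: [3.043, 0.779, 0.001]
ft_force: [2.4, -2.5, 0.3]
width: 8.8
```

```bash
python3 s.py
```

```text
t 18.12 pos [626.39  35.58 219.95] yawY -61.28 tilt [ 7.e-04 -1.e-04 -1.e+00] w 8.83 F [ 2.45 -2.52  0.29] M [-0.497 -0.328  0.055] q [ 0.038  0.672  1.713 -0.     0.757  1.108]
tau6 0.14483291655778885
```

Request:
jog_arm --steps '[[[0,0,0,0,0,2,1],[0,0,0,0,0,2,1],[0,0,0,0,0,0,1],[0,0,0,0,0,0,1]]]'

```text
t: 18.45
ee_pos: [626.4, 35.6, 219.9]
orientation: [3.068, 0.672, 0.001]
ft_force: [3.0, -2.2, 0.8]
width: 9.1
```

```bash
python3 s.py
```

```text
t 18.45 pos [626.38  35.59 219.94] yawY -65.28 tilt [ 6.e-04 -2.e-04 -1.e+00] w 9.06 F [ 2.99 -2.24  0.82] M [-0.547 -0.366  0.129] q [ 0.038  0.672  1.713 -0.     0.757  1.177]
tau6 0.2129850396886468
```

Request:
jog_arm --steps '[[[0,0,0,0,0,2,1],[0,0,0,0,0,2,1],[0,0,0,0,0,0,1],[0,0,0,0,0,0,1]]]'

```text
t: 18.78
ee_pos: [626.4, 35.6, 219.9]
orientation: [3.09, 0.565, 0.001]
ft_force: [3.0, -2.9, 0.6]
width: 9.2
```

```bash
python3 s.py
```

```text
t 18.78 pos [626.37  35.6  219.91] yawY -69.27 tilt [ 6.e-04 -2.e-04 -1.e+00] w 9.22 F [ 3.01 -2.88  0.63] M [-0.655 -0.477  0.25 ] q [ 0.038  0.672  1.713 -0.     0.757  1.247]
tau6 0.3405466675758362
```

Request:
jog_arm --steps '[[[0,0,0,0,0,2,1],[0,0,0,0,0,0,1],[0,0,0,0,0,0,1]]]'

```text
t: 19.03
ee_pos: [626.4, 35.6, 220.0]
orientation: [3.1, 0.511, 0.001]
ft_force: [3.4, -3.1, 0.8]
width: 8.6
```

```bash
python3 s.py
```

```text
t 19.03 pos [626.38  35.61 219.98] yawY -71.29 tilt [ 6.e-04 -2.e-04 -1.e+00] w 8.58 F [ 3.42 -3.12  0.84] M [-0.625 -0.474  0.276] q [ 0.038  0.672  1.713 -0.     0.757  1.282]
tau6 0.3732025623321533
```

Request:
jog_arm --steps '[[[0,0,0,0,0,1.5,1],[0,0,0,0,0,0,1],[0,0,0,0,0,0,1]]]'

```text
t: 19.28
ee_pos: [626.4, 35.6, 220.0]
orientation: [3.106, 0.469, 0.001]
ft_force: [4.0, -3.7, 0.8]
width: 8.8
```

```bash
python3 s.py
```

```text
t 19.28 pos [626.35  35.61 219.98] yawY -72.81 tilt [ 6.e-04 -1.e-04 -1.e+00] w 8.78 F [ 3.96 -3.67  0.77] M [-0.684 -0.596  0.321] q [ 0.038  0.672  1.713 -0.     0.757  1.309]
tau6 0.38492269814014435
```

Request:
jog_arm --steps '[[[0,0,0,0,0,1.5,1],[0,0,0,0,0,0,1],[0,0,0,0,0,0,1]]]'

```text
t: 19.53
ee_pos: [626.3, 35.6, 220.0]
orientation: [3.112, 0.429, 0.001]
ft_force: [4.1, -4.3, 1.4]
width: 8.7
```

```bash
python3 s.py
python3 - <<'E'
from h import *
im=getim('side'); save('s10',np.hstack([mrect('side',im,z,-150,0,-40,40,4) for z in(19,36)]))
save('s10b',cv2.resize(im[150:270,200:360],None,fx=4.5,fy=4.5,interpolation=2))
E
python3 s.py
```

```text
t 19.53 pos [626.35  35.63 219.97] yawY -74.31 tilt [ 5.e-04 -1.e-04 -1.e+00] w 8.7 F [ 4.13 -4.29  1.37] M [-0.805 -0.574  0.287] q [ 0.038  0.672  1.713 -0.     0.757  1.335]
tau6 0.3942045383155346
t 19.58 pos [626.36  35.62 219.98] yawY -74.31 tilt [ 6.e-04 -1.e-04 -1.e+00] w 9.05 F [ 3.67 -3.79  1.2 ] M [-0.71  -0.555  0.416] q [ 0.038  0.672  1.713 -0.     0.757  1.335]
tau6 0.35055454820394516
```

View pics/s10.png

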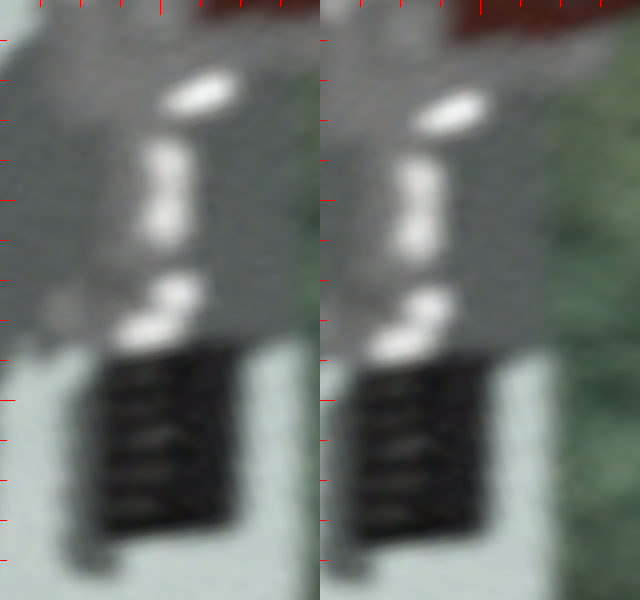

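View pics/s10b.png

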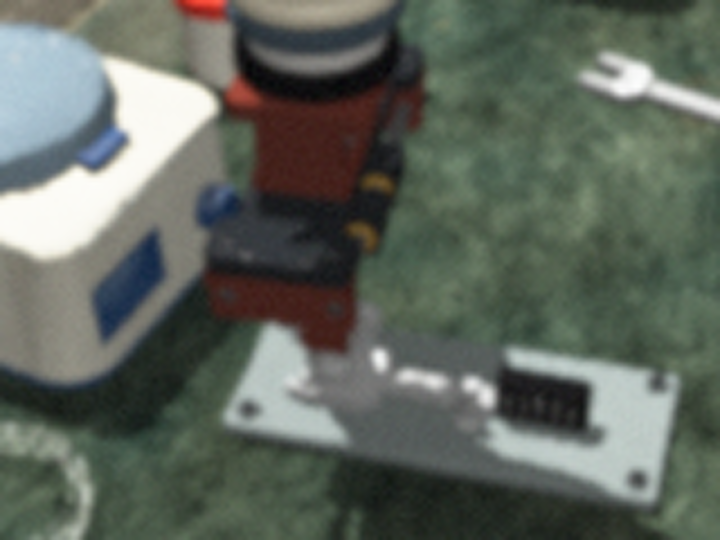

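Request:
jog_arm --steps '[[[0,0,0,0,0,1.5,1],[0,0,0,0,0,1.5,1],[0,0,0,0,0,0,1],[0,0,0,0,0,0,1]]]'

```text
t: 19.92
ee_pos: [626.3, 35.6, 220.0]
orientation: [3.122, 0.347, 0.001]
ft_force: [4.4, -4.0, 0.3]
width: 8.8
```

```bash
cat > s2.py <<'E'
from h import *
a=[]
for i in range(5):
    o=ctrl.get_obs(); a.append((o['joint_torque'][5],o['moment'][2],*o['ft_force'])); ctrl.get_image('side')
a=np.array(a); print('tau6',a[:,0].round(3),'Mz',a[:,1].round(3),'mean',a.mean(0).round(3)); st()
E
python3 s2.py
```

```text
tau6 [0.462 0.419 0.41  0.408 0.407] Mz [0.409 0.4   0.472 0.435 0.38 ] mean [ 0.421  0.419  3.703 -4.021  0.911]
t 20.17 pos [626.34  35.63 219.97] yawY -77.3 tilt [ 5.e-04 -2.e-04 -1.e+00] w 8.97 F [ 3.26 -3.76  1.22] M [-0.731 -0.552  0.433] q [ 0.038  0.672  1.713 -0.     0.757  1.387]
```

Request:
jog_arm --steps '[[[0,0,0,0,0,1,1],[0,0,0,0,0,1,1],[0,0,0,0,0,1,1],[0,0,0,0,0,0,1],[0,0,0,0,0,0,1]]]'

```text
t: 20.58
ee_pos: [626.3, 35.6, 219.9]
orientation: [3.13, 0.265, 0.001]
ft_force: [3.1, -4.3, 1.6]
width: 8.5
```

```bash
python3 s2.py
```

```text
tau6 [0.508 0.479 0.472 0.471 0.471] Mz [0.454 0.476 0.428 0.502 0.444] mean [ 0.48   0.461  3.8   -3.899  1.419]
t 20.83 pos [626.3   35.64 219.96] yawY -80.33 tilt [ 4.e-04 -2.e-04 -1.e+00] w 8.77 F [ 2.66 -3.12  1.67] M [-0.692 -0.542  0.518] q [ 0.038  0.672  1.713 -0.     0.757  1.44 ]
```

Request:
jog_arm --steps '[[[0,0,0,0,0,0.75,1],[0,0,0,0,0,0.75,1],[0,0,0,0,0,0,1],[0,0,0,0,0,0,1],[0,0,0,0,0,0,1]]]'

```text
t: 21.25
ee_pos: [626.3, 35.7, 220.0]
orientation: [3.133, 0.224, 0.001]
ft_force: [4.1, -3.0, 1.0]
width: 8.6
```

```bash
python3 s2.py
```

```text
tau6 [0.497 0.495 0.495 0.495 0.495] Mz [0.503 0.496 0.54  0.56  0.524] mean [ 0.495  0.524  4.187 -3.454  1.057]
t 21.5 pos [626.3   35.63 219.98] yawY -81.82 tilt [ 4.e-04 -2.e-04 -1.e+00] w 8.75 F [ 3.54 -4.82  0.54] M [-0.69  -0.57   0.447] q [ 0.038  0.672  1.713 -0.     0.757  1.466]
```

Request:
jog_arm --steps '[[[0,0,0,0,0,0,0],[0,0,0,0,0,0,0],[0,0,0,0,0,0,0],[0,0,0,0,0,0,0],[0,0,0,0,0,0,0],[0,0,0,0,0,0,0],[0,0,-0.01,0,0,0,0],[0,0,-0.025,0,0,0,0],[0,0,-0.03,0,0,0,0],[0,0,-0.03,0,0,0,0],[0,0,0,0,0,0,0]]]'

```text
t: 22.42
ee_pos: [628.2, 35.8, 321.6]
orientation: [3.134, 0.221, 0.015]
ft_force: [1.2, 0.0, 0.7]
width: 43.7
```

Request:
jog_arm --steps '[[[0.02,-0.02,0,0,0,0,0],[0.02,-0.02,0,0,0,0,0],[0.02,-0.02,0,0,0,0,0],[0.02,-0.02,0,0,0,0,0],[0.02,-0.02,0,0,0,0,0],[0.02,-0.02,0,0,0,0,0],[0.02,-0.02,0,0,0,0,0],[0,0,0,0,0,0,0]]]'

```text
t: 23.08
ee_pos: [746.8, 197.9, 315.1]
orientation: [-3.132, -0.226, -0.004]
ft_force: [-0.3, -1.2, 0.1]
width: 43.8
```

```bash
python3 s.py
python3 - <<'E'
from h import *
for c in('top','side'): getim(c)
save('m11',np.hstack([mrect(c,np.load(f'last_{c}.npy'),19,-140,40,-50,50,3) for c in('top','side')]))
save('s11',cv2.resize(np.load('last_side.npy')[150:270,200:360],None,fx=4.5,fy=4.5,interpolation=2))
save('w11',mrect('top',np.load('last_top.npy'),63,-35,35,-40,40,8))
E
```

```text
t 23.08 pos [746.8  197.95 315.13] yawY -81.76 tilt [ 0.0027  0.0017 -1.    ] w 43.85 F [-0.27 -1.25  0.14] M [0.019 0.162 0.018] q [2.440e-01 7.300e-01 1.313e+00 1.000e-03 1.096e+00 1.670e+00]
tau6 0.29944569803774357
```

View pics/m11.png

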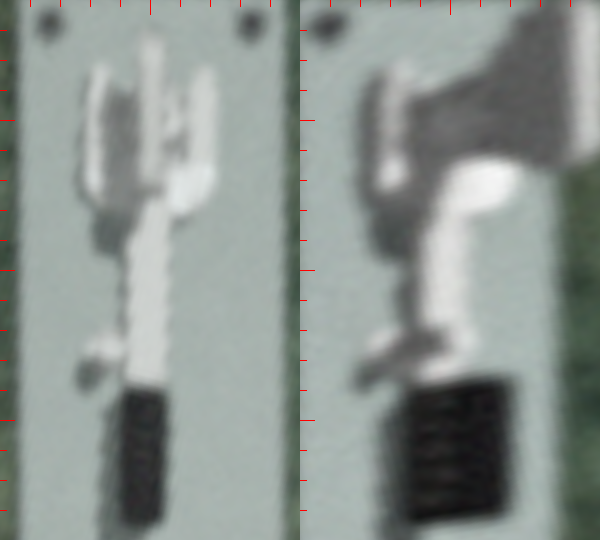

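View pics/s11.png

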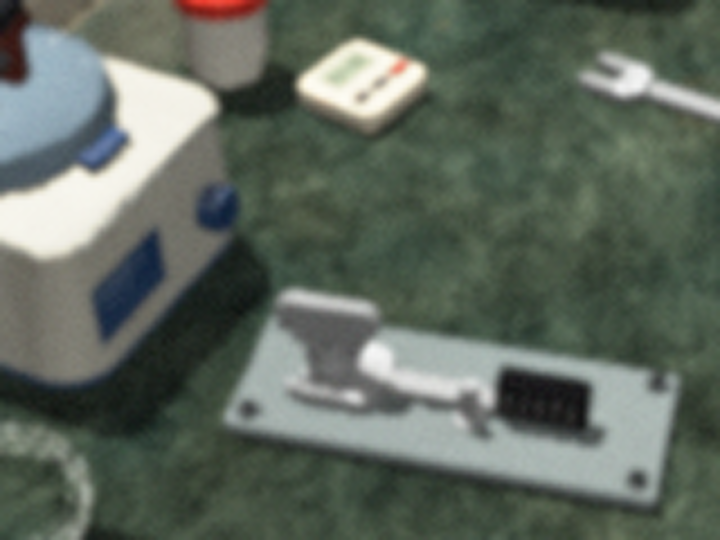

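View pics/w11.png

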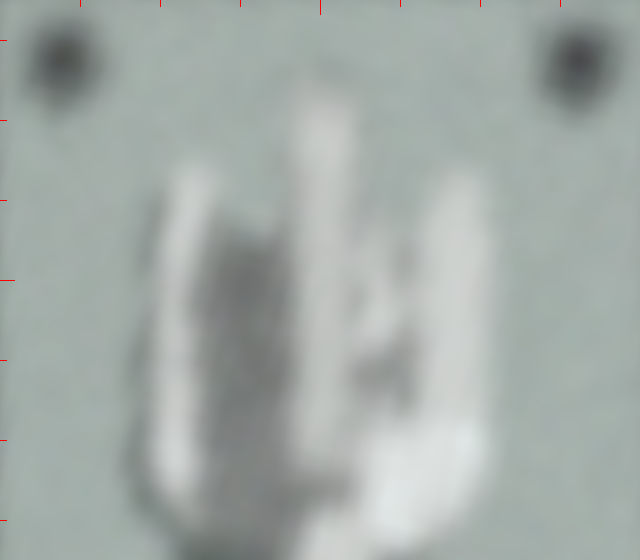

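```bash
python3 s2.py
python3 - <<'E'
from h import *
for t in ["small_spanner","timer","petri_dish"]:
    d=ctrl.landmark_of(t,'side'); print(t,[(x['uv'].round(1) if hasattr(x['uv'],'round') else x['uv'],round(x['p'],2)) for x in d[:1]])
E
```

```text
tau6 [ 0.047  0.011 -0.    -0.003 -0.004] Mz [-0.068  0.041 -0.055 -0.037 -0.007] mean [ 0.01  -0.025 -0.228 -0.124 -0.438]
t 23.43 pos [744.69 192.85 315.01] yawY -81.98 tilt [-6.e-04 -2.e-04 -1.e+00] w 43.99 F [-0.51 -0.43  0.44] M [-0.031  0.105 -0.062] q [ 0.238  0.726  1.321 -0.     1.096  1.669]
small_spanner [([333.8, 165.1], 0.86)]
timer [([279.9, 170.5], 0.71)]
petri_dish [([202.9, 264.8], 0.65)]
```

```bash
python3 -c "
from h import *
print(ctrl.close_job())"
```

```text
the job is handed in; nothing more can be done
None
```

I slid the larger spanner flat onto the adjusting nut with its handle along the mount, let it go, and nipped the wing nut up to about 0.5 N m. The job was handed in at about 23.5 s, and the close call gave no verdict.

- **Spanner:** the last top-camera picture puts the jaw centre within about 1 mm of the nut axis. The shank lies against the stop post.
- **Torque:** while I held the wing nut, the last joint read 0.495 N m and the wrist moment averaged 0.52 N m. Both read about zero with the arm free afterwards.
- **Bystanders:** in the side picture, the small spanner, timer and dish show within about 2.5 pixels of where they started.
- **Arm:** it ended clear of everything, about 300 mm up.

**Where the checks disagreed:** I turned the gripper 54°, but the picture after release shows the wing nut turned only about 50°. I take the 4° to be give in the grip or slight spring-back of the nut after release.

**Not measured:** I had no direct reading of the force on the post, the adjusting nut's angle or the 0.06 mm seating height. For those I rely on the torque readings and the pictures.

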